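# Gauge the clamp gap with the blade that drags

## Robot

A 7-joint arm with a two-finger parallel gripper is mounted at the origin on a cart in front of the work surface, level with it; the furniture and walls round the work are solid. World frame = base frame: x ahead of the robot, y to its left, z up, the work surface at z = 0. Lengths are in m, angles in rad, forces in N, time in s.
With the tool pointing down it reaches from about 0.4 to 0.875 m from the base axis. Payload 6.5 kg.
Tool frame: the origin (TCP) lies midway between the tips of the shut fingers; the grasp point (between the pads) lies 19 mm behind it; z points along the fingers, y is the line along which they close (so a half turn about z gives the same grasp; the last joint's range is limited). The gripper opens to 88 mm and grips with 3 to 60 N. Pads are 18 mm wide; open, the fingers measure 123 mm over their backs; the gripper's body (75 mm by 187 mm) begins 45 mm behind the grasp point.
Start: joints at [-1.202, 0.536, -0.004, 1.538, 0.003, 1.067, -0.071], TCP at [0.274, 0.59, 0.239] pointing down, gripper open.
Joint ranges: [-2.7, 2.7], [-0.37, 2.16], [-1.27, 1.26], [0.24, 2.4], [-1.31, 4.45], [0.19, 1.91], [-2.76, 2.76]. Speed limits (rad/s): [2.39, 2.39, 3.14, 3.14, 3.14, 3.14, 3.14].

## Interface

Orientations are given as a rotation vector (axis times angle).
In Python, from plant import robot, command_gripper, kin, monitor, snapshot, get_calibration, job gives the robot as it stands. Calls block until the motion is done:
- robot.move_to(position, orientation): joint-space move of the TCP to a pose.
- robot.line_to(position, frame=None, speed=0.15): straight line of the TCP; frame=None keeps the orientation; speed is the mean speed in m/s.
- robot.set_joints(angles): joint-space move.
- command_gripper(opening): opening from 0.0 (shut) to 1.0 (fully open); the grip force is fixed at half the most; returns when the fingers have stopped.
- robot.wait(seconds).
- kin.solve_ik(position, orientation): joint angles nearest the present ones, or None.
- monitor.state(): the state.
- snapshot(name): name is "side" or "top"; returns (picture, depth): 400x640x3 uint8, blue, green, red; 400x640 float32, m along the optical axis (not along the pixel's ray), 0 where there is no reading.
- get_calibration(name): a dict with "intrinsics" (3x3 intrinsics, pixels), "k1" (the pictures are not rectified: a ray, as slopes to the right and down, at radius r is drawn at 1 + k1 r^2 times it, then the intrinsics apply), "camera_from_world" (4x4, takes a point from world to camera coordinates). Camera axes: x right, y down, z forward; pixel columns grow to the right and rows downward; lengths in m; the calibration is good to about 2 mm. A picture is of the moment at which its call begins. get_calibration takes no time and is no camera call.
A pose or a line that the arm cannot do raises robot.MotionError and nothing moves.
- job.finish_job(): hands the job in; it is judged then, once.
The state is a dict: "time_s": time; "q": joint angles; "dq": joint speeds; "effort": joint torques, N m; "eef_pos": TCP position; "ee_rot": TCP orientation; "wrist_force": force on the tool from outside, world axes, zero at the start; "torque": the same for the moment, N m; "opening": opening from 0.0 (shut) to 1.0 (fully open); "finger_force": force on a finger pad.
Only numpy, scipy, OpenCV 4.12 (cv2) and the standard library are available. Lean on these libraries where they do the work, as an engineer would, in place of code of your own. Each camera call takes 0.05 s, during which the arm holds its last target. There are 200 camera calls.

## Task

Check the gap between the clamp's two sprung jaws: take the thicker of the two steel gauge blades out of its wooden stand and slide it upright down between the jaws, feeling them drag, until it rests on the bottom of the gap; do not ram it. Let go and leave it standing there, flat between the jaws and about midway along them. Leave the thin blade in its own stand.

Things in the scene. Friction and masses are not known exactly. Their poses are not given: they have to be found in the camera images.
- thick_blade: Blade to use: steel plate 120 mm tall (z), 30 wide (y), 12 thick (x), 0.12 kg, bottom edge rounded (radius 6). Origin at its centre, 60 mm above the bottom edge. It stands in a slot 22 mm deep in a fixed wooden block 44 x 54 x 28 mm, 98 mm sticking out: lift 30 mm or more to clear. Grip it across the 12 mm thickness, above its centre, so that the fingers stay above the jaws.
- thin_blade: The other blade, to be left alone: same steel plate, 120 mm tall (z), 30 mm wide (y), but only 5 mm thick (x); origin at its centre. It stands in a wooden block of its own; which block is where varies. Its top is 126 mm above the bench: carry the other clear of it. It would be loose in the gap. Room: a grey lamp hood hangs 0.46 m above the bench on the left (x 0.37 to 0.60, y over 0.41): keep the arm clear of it.
- clamp: Gap clamp, fixed to the bench: dark steel base plate 120 mm (x) by 70 mm (y), two light metal jaws 60 mm long (along y) facing each other across the gap, low grey spring housings behind them. Origin at the centre of its underside, on the bench, below the middle of the gap; z up, x across the gap, y along it. The blade's x axis must lie along the clamp's x axis, either way round.
- gap_bottom (a point): Middle of the gap's bottom, 10 mm above the bench; a blade fully home has its centre 60 mm above it. Jaw tops 32 mm above it. Gap 8 mm wide at rest, bevelled to 24 mm over the top 12 mm. Each jaw yields outward up to 8 mm on a spring (3 N plus 1 N per mm): the 12 mm blade pushes each back 2 mm, meeting 4 to 12 N as it spreads them, slides on with a few N of drag, then stops hard on the bottom.

How it is judged:
By the outcome, as a careful person would: the job done as asked, in the order asked, and still so for the second after the job is handed in, with the robot touching nothing.
It also fails if it takes over 42 s, if anything falls off the work surface, if the arm or the gripper's body presses on something with over 40 N, if the wrist force passes 120 N, or if a joint passes its speed limit or range.

## Working session

There is one attempt and no reset: what is moved stays moved. The work goes in short steps, each a Python script; the robot and the scene stay as the last script left them, time stands still between calls to the robot, and variables do not carry over. Pictures are saved under pics/ and viewed, at most 10 in all, crops included, and the job is handed in when it is done.

```bash
mkdir -p pics; ls; cat > h.py <<'E'
import numpy as np, cv2
from plant import *
def cloud(name, tag=None):
    im,d=snapshot(name); c=get_calibration(name)
    if tag: cv2.imwrite(f'pics/{tag}.png',im); np.savez(f'{tag}.npz',im=im,d=d)
    K=np.array(c['intrinsics'],float); T=np.array(c['camera_from_world'])
    v,u=np.mgrid[:400,:640]; xd=(u-K[0,2])/K[0,0]; yd=(v-K[1,2])/K[1,1]
    x,y=xd.copy(),yd.copy()
    for _ in range(20):
        f=1+c['k1']*(x*x+y*y); x,y=xd/f,yd/f
    P=np.stack([x*d,y*d,d],-1)
    W=(P-T[:3,3])@T[:3,:3]   # R^T (P-t)
    W[d<=0]=np.nan
    return im,W
E
python3 - <<'E'
from h import *
for n in('side','top'):
    im,W=cloud(n,n+'0'); np.save(n+'W.npy',W)
    c=get_calibration(n); T=np.array(c['camera_from_world']); print(n,c['k1'],c['intrinsics'],-T[:3,:3].T@T[:3,3])
s=monitor.state(); print(s['time_s'],s['eef_pos'],s['ee_rot'],s['opening'],s['wrist_force'],s['finger_force'])
a=cv2.imread('pics/side0.png');b=cv2.imread('pics/top0.png')
cv2.imwrite('pics/both.png',np.vstack([a,b])[:, :][:800] if 0 else cv2.resize(np.vstack([a,b]),(480,600)))
E
```

```text
pics
side -0.015368983711089659 [[402.94977168   0.         315.24268332]
 [  0.         402.94977168 206.67617084]
 [  0.           0.           1.        ]] [0.39986414 0.77147773 0.36908169]
top -0.05943722514535201 [[398.69152492   0.         323.00094737]
 [  0.         398.69152492 201.87673925]
 [  0.           0.           1.        ]] [ 0.37570971 -0.02126141  0.91207268]
0.1 [0.27357842 0.58904209 0.23795124] [-6.77388919e-01 -3.06748457e+00  2.34469359e-03] 0.9993392412337663 [ 0.03154066 -0.86898498  0.12019746] 0.0
```

View pics/top0.png

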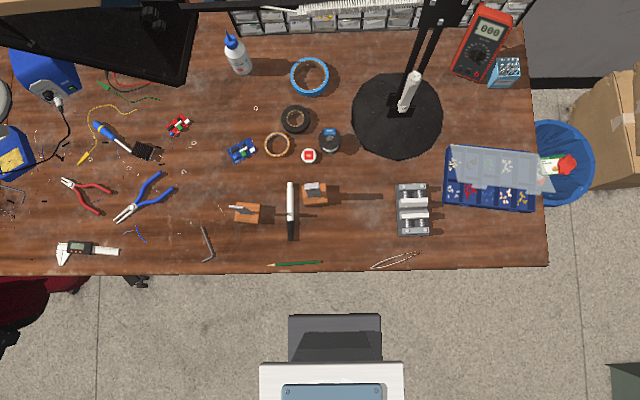

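View pics/side0.png

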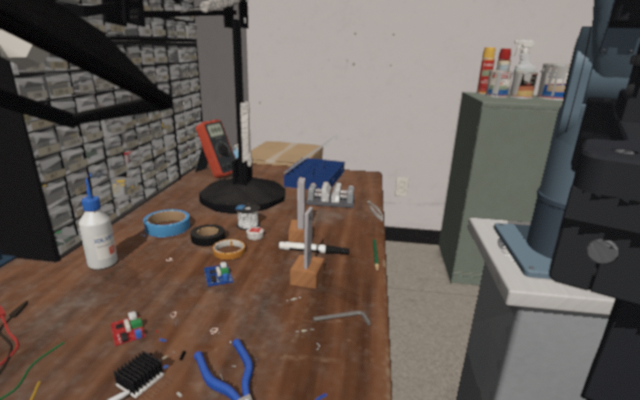

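The top view shows block A at about (245,212), block B at about (314,193) and the clamp at (412,209). A white and black tool lies between the blocks. Next I'll measure these and zoom in.

```bash
python3 - <<'E'
import numpy as np,cv2
W=np.load('topW.npy'); im=cv2.imread('pics/top0.png'); s=cv2.imread('pics/side0.png')
a=cv2.resize(im[165:255,215:455],(800,300),interpolation=cv2.INTER_CUBIC)
b=cv2.resize(s[165:300,240:420],(400,300),interpolation=cv2.INTER_CUBIC)
cv2.imwrite('pics/z.png',np.vstack([a,np.hstack([b,np.zeros_like(b)])]))
def rect(m,n):
    P=W[m]; 
    if len(P)<4: print(n,len(P));return
    r=cv2.minAreaRect(P[:,:2].astype(np.float32)*1000); print(n,len(P),'c',np.round(r[0],1),'sz',np.round(r[1],1),'ang',round(r[2],1),'z',np.round(np.nanmedian(P[:,2]),4))
v,u=np.mgrid[:400,:640]; z=W[...,2]
for n,(u0,u1,v0,v1) in dict(A=(225,268,195,230),B=(298,335,175,212)).items():
    m=(u>u0)&(u<u1)&(v>v0)&(v<v1)
    print(n,np.nanmax(z[m])); rect(m&(z>.1),'bladetop'); rect(m&(z>.018)&(z<.04),'block')
m=(u>385)&(u<440)&(v>170)&(v<245)
print(np.histogram(z[m],bins=np.arange(-.005,.06,.005)))
rect(m&(z>.005),'clamp'); rect(m&(z>.035),'jaws')
P=W[m&(z>.037)]; print(np.round(P[np.argsort(P[:,0])],3)[::4][:60].tolist())
E
```

```text
A 0.12756777229876776
bladetop 59 c [488.2 179.2] sz [29.5  5.2] ang 83.7 z 0.1246
block 400 c [488.5 179.6] sz [56.1 44. ] ang 83.4 z 0.0282
B 0.1288821461091556
bladetop 120 c [526.5  25.5] sz [12.6 29.5] ang 3.8 z 0.1255
block 309 c [526.8  25.8] sz [44.3 54.2] ang 4.5 z 0.0281
(array([ 935, 1370,  277,  359,   24,   66,  122,  172,  354,  292,    9,
          0]), array([-0.005,  0.   ,  0.005,  0.01 ,  0.015,  0.02 ,  0.025,  0.03 ,
        0.035,  0.04 ,  0.045,  0.05 ,  0.055]))
clamp 1675 c [ 497.5 -190.4] sz [ 81.1 141.5] ang 89.2 z 0.0292
jaws 655 c [ 487.6 -192.6] sz [112.1  60.7] ang 1.2 z 0.0395
[[0.432, -0.171, 0.038], [0.433, -0.221, 0.037], [0.434, -0.179, 0.039], [0.435, -0.221, 0.039], [0.435, -0.212, 0.037], [0.436, -0.188, 0.038], [0.436, -0.171, 0.039], [0.437, -0.212, 0.038], [0.438, -0.191, 0.038], [0.438, -0.177, 0.04], [0.439, -0.217, 0.04], [0.439, -0.212, 0.039], [0.44, -0.189, 0.037], [0.441, -0.171, 0.038], [0.442, -0.212, 0.039], [0.443, -0.173, 0.039], [0.444, -0.215, 0.038], [0.445, -0.189, 0.037], [0.466, -0.202, 0.041], [0.466, -0.193, 0.042], [0.466
[... 239 characters left out ...]
-0.168, 0.041], [0.47, -0.223, 0.041], [0.47, -0.211, 0.041], [0.47, -0.198, 0.042], [0.47, -0.203, 0.04], [0.471, -0.178, 0.043], [0.471, -0.185, 0.04], [0.471, -0.168, 0.041], [0.472, -0.213, 0.044], [0.472, -0.216, 0.041], [0.472, -0.187, 0.045], [0.473, -0.189, 0.043], [0.473, -0.18, 0.044], [0.473, -0.167, 0.044], [0.473, -0.174, 0.041], [0.474, -0.216, 0.043], [0.474, -0.214, 0.041], [0.474, -0.198, 0.043], [0.475, -0.192, 0.042], [0.475, -0.181, 0.043], [0.475, -0.176, 0.043], [0.476, -0.166, 0.041], [0.476, -0.22, 0.042], [0.477, -0.214, 0.041], [0.477, -0.201, 0.04], [0.477, -0.192, 0.04], [0.478, -0.179, 0.039], [0.478, -0.175, 0.039], [0.479, -0.223, 0.04], [0.479, -0.204, 0.039]]
```

View pics/z.png

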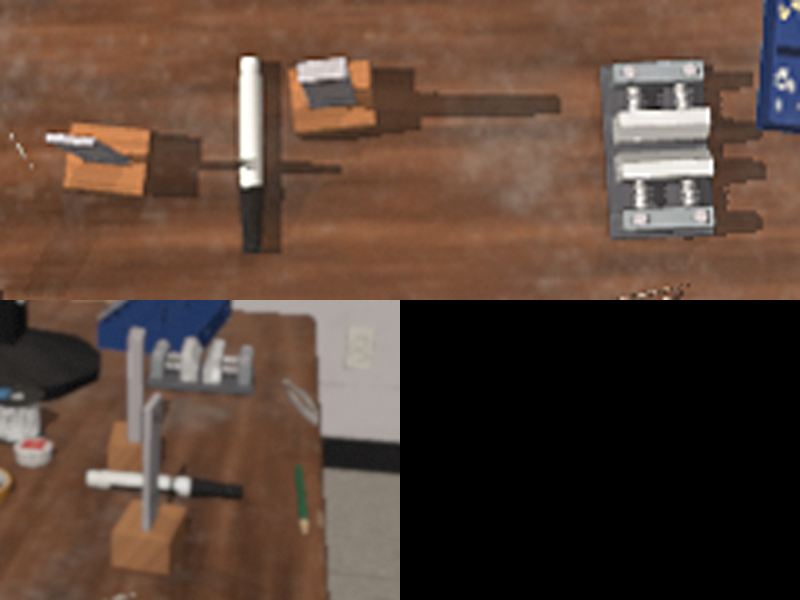

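The thick blade is in block B, with its top 12.6 mm thick, centred at about (0.5265, 0.0255) and yawed about 4°. Block A holds the thin blade. The clamp's gap runs across roughly world x. I'll fit the clamp more closely while I go for the blade, retracting first to stay clear of the hood.

```bash
cat >> h.py <<'E'
def rv(deg):
    p=np.radians((deg+90)/2); return np.pi*np.array([np.cos(p),np.sin(p),0])
def st(n=''):
    s=monitor.state(); print(n,round(s['time_s'],2),np.round(s['eef_pos'],4),'F',np.round(s['wrist_force'],2),'M',np.round(s['torque'],2),'op',round(s['opening'],3),'ff',round(s['finger_force'],1)); return s
E
python3 - <<'E'
from h import *
W=np.load('topW.npy'); v,u=np.mgrid[:400,:640]; z=W[...,2]
m=(u>385)&(u<440)&(v>170)&(v<245)
for lo,hi in((.0405,.05),(.033,.05),(.006,.014)):
    P=W[m&(z>lo)&(z<hi)]; P=P[(abs(P[:,0]-.488)<.075)&(abs(P[:,1]+.193)<.045)]
    print(lo,len(P),cv2.minAreaRect((P[:,:2]*1000).astype(np.float32)), np.histogram(P[:,0],bins=np.arange(.42,.56,.004))[0].tolist())
# top-surface profile along x
P=W[m]; 
for x in np.arange(.42,.556,.003):
    Q=P[abs(P[:,0]-x)<.0015]; Q=Q[(Q[:,1]>-.22)&(Q[:,1]<-.17)]; print(round(x,3),len(Q),np.round(np.median(Q[:,2]),3) if len(Q) else '',end=' | ')
print()
robot.line_to([.2,.42,.26],speed=.3)
st()
robot.move_to([.5265,.0255,.20],rv(4.2)); st('above')
im,W=cloud('top','top1'); np.save('topW1.npy',W); cloud('side','side1')
E
```

```text
0.0405 268 ((487.3869934082031, -192.27015686035156), (100.8843002319336, 60.449893951416016), 0.051882967352867126) [0, 0, 0, 0, 2, 1, 0, 0, 0, 0, 0, 23, 41, 46, 11, 0, 0, 0, 0, 29, 43, 44, 22, 0, 0, 0, 0, 0, 4, 2, 0, 0, 0, 0, 0]
0.033 765 ((487.5703125, -192.77902221679688), (112.94593048095703, 60.91694641113281), 1.5912625789642334) [0, 0, 10, 49, 46, 48, 19, 0, 0, 0, 0, 40, 50, 50, 44, 20, 0, 2, 41, 57, 51, 49, 22, 0, 0, 0, 0, 33, 50, 43, 41, 0, 0, 0, 0]
0.006 616 ((487.17791748046875, -193.21408081054688), (119.64935302734375, 71.40155792236328), 1.1801676750183105) [0, 5, 59, 5, 5, 4, 10, 49, 40, 44, 41, 27, 4, 6, 5, 5, 31, 54, 11, 3, 6, 6, 6, 19, 40, 40, 42, 28, 7, 6, 3, 5, 0, 0, 0]
0.42 23 0.001 | 0.423 30 0.0 | 0.426 36 -0.0 | 0.429 26 0.01 | 0.432 48 0.029 | 0.435 35 0.037 | 0.438 28 0.038 | 0.441 33 0.037 | 0.444 31 0.036 | 0.447 11 0.021 | 0.45 30 0.01 | 0.453 32 0.011 | 0.456 24 0.011 | 0.459 35 0.011 | 0.462 33 0.012 | 0.465 59 0.027 | 0.468 25 0.042 | 0.471 35 0.042 | 0.474 32 0.042 | 0.477 23 0.04 | 0.48 22 0.036 | 0.483 22 0.032 | 0.486 11 0.01 | 0.489 35 0.01 | 0.492 53 0.026 | 0.495 36 0.034 | 0.498 39 0.04 | 0.501 29 0.042 | 0.504 31 0.042 | 0.507 35 0.042 | 0.51 9 0.042 | 0.513 6 0.027 | 0.516 32 0.012 | 0.519 31 0.011 | 0.522 23 0.012 | 0.525 27 0.011 | 0.528 35 0.011 | 0.531 60 0.032 | 0.534 33 0.037 | 0.537 31 0.037 | 0.54 24 0.037 | 0.543 21 0.036 | 0.546 0  | 0.549 3 0.001 | 0.552 24 0.0 | 0.555 29 0.0 | 
 0.87 [0.2005 0.4214 0.2603] F [-0.06  0.45  0.04] M [ 0.03 -0.03  0.02] op 1.002 ff 0.0
above 2.73 [0.5264 0.0271 0.1999] F [-0.04 -1.01  0.16] M [-0.09  0.06  0.01] op 0.994 ff 0.0
```

```bash
python3 - <<'E'
from h import *
robot.line_to([.5265,.0255,.09],speed=.12); s=st('down')
command_gripper(0.0); st('grip')
robot.line_to(s['eef_pos']*np.array([1,1,0])+[0,0,.10],speed=.05); st('up10')
robot.line_to([.5265,.0255,.18],speed=.1); robot.wait(.2); st('lift')
im,W=cloud('top','top2'); im2,_=cloud('side','side2')
cv2.imwrite('pics/c2.png',np.hstack([cv2.resize(im[165:255,255:375],(400,300)),cv2.resize(im2[120:300,220:460],(400,300))]))
E
```

```text
down 3.9 [0.5271 0.0255 0.0906] F [0.34 0.62 0.5 ] M [-0.1  -0.01  0.04] op 0.998 ff 0.0
grip 5.03 [0.5265 0.0255 0.09  ] F [-0.52  0.13  0.54] M [-0.04  0.03  0.05] op 0.133 ff 30.0
up10 5.38 [0.5271 0.0255 0.1003] F [-0.29 -0.74 -1.5 ] M [-0.09  0.16  0.02] op 0.135 ff 30.0
lift 6.53 [0.5262 0.0254 0.1795] F [ 0.83 -0.04 -1.42] M [-0.04  0.08  0.  ] op 0.131 ff 30.0
```

View pics/c2.png

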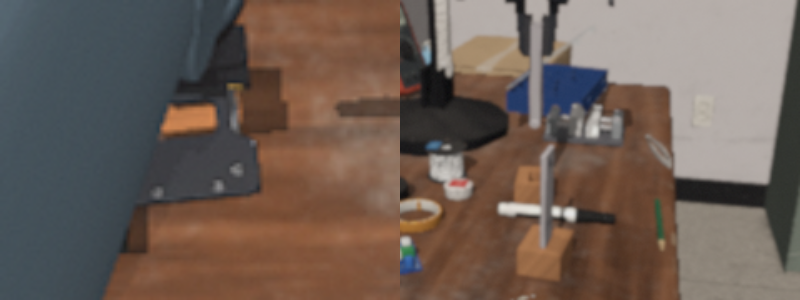

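The blade is held upright in the jaws, about 11.7 mm wide by the gripper. The side picture at (535,80) shows it clear of its slot. I'll carry it over the clamp and measure its tilt and position there.

```bash
python3 - <<'E'
from h import *
robot.move_to([.4875,-.193,.18],rv(1.3)); robot.line_to([.4875,-.193,.135],speed=.1); robot.wait(.3); s=st('over')
im,W=cloud('side','side3'); imt,Wt=cloud('top','top3')
for n,V in(('side',W),('top',Wt)):
  for lo,hi in((.052,.062),(.062,.072),(.072,.085),(.085,.1)):
    m=(V[...,2]>lo)&(V[...,2]<hi)&(abs(V[...,0]-.4875)<.03)&(abs(V[...,1]+.193)<.03); P=V[m]
    if len(P)>3: print(n,lo,len(P),'x',np.round(np.percentile(P[:,0],[2,50,98]),4),'y',np.round(np.percentile(P[:,1],[5,50,95]),4))
cv2.imwrite('pics/c3.png',np.hstack([cv2.resize(imt[165:255,355:475],(400,300)),cv2.resize(im[130:250,260:420],(400,300),interpolation=cv2.INTER_CUBIC)]))
E
```

```text
over 8.43 [ 0.4878 -0.1931  0.1354] F [ 1.08 -0.04 -1.43] M [-0.09  0.06  0.01] op 0.135 ff 30.0
side 0.052 14 x [0.4815 0.4871 0.4909] y [-0.1796 -0.1763 -0.1749]
side 0.062 19 x [0.4811 0.4861 0.4912] y [-0.1829 -0.1767 -0.1744]
side 0.072 30 x [0.4814 0.4864 0.4921] y [-0.1976 -0.1767 -0.1739]
side 0.085 35 x [0.4811 0.4868 0.4924] y [-0.1905 -0.1764 -0.1739]
```

View pics/c3.png

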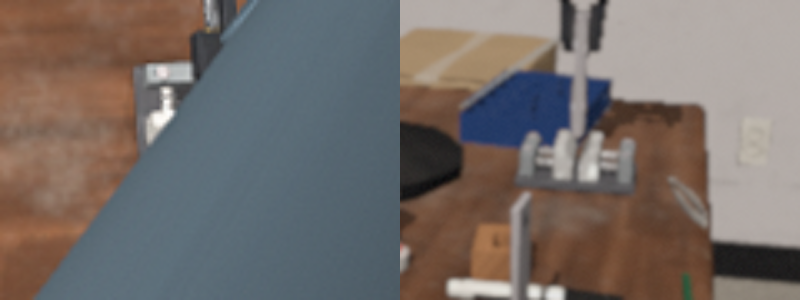

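The blade hangs vertical and centred over the gap, with its face at about (580,110) in the right-hand crop and the gap at (578,155). I'll go down in small steps, watching the forces.

```bash
cat > ins.py <<'E'
from h import *
import sys
z1,stop=float(sys.argv[1]),float(sys.argv[2])
s=monitor.state(); x,y,z=float(sys.argv[3]),-.193,round(s['eef_pos'][2],3)
while z>z1+1e-6:
    dz=.002 if z>.0985 else .001
    z-=dz; robot.line_to([x,y,z],speed=.02); s=monitor.state(); F=s['wrist_force']
    print(round(s['time_s'],1),round(z,4),np.round(s['eef_pos'],4),np.round(F,1),'My',np.round(s['torque'],2),round(s['finger_force'],1))
    if F[2]>stop or abs(F[0])>8: print('STOP');break
E
python3 - <<'E'
from h import *
robot.line_to([.4875,-.193,.128],speed=.05); st()
E
python3 ins.py .108 14 .4875
```

```text
8.82 [ 0.4871 -0.1929  0.1275] F [ 0.31 -0.33 -1.  ] M [-0.06  0.1   0.05] op 0.133 ff 30.0
9.1 0.126 [ 0.4875 -0.193   0.1259] [ 0.5  0.4 -1.1] My [-0.08  0.1  -0.02] 30.0
9.3 0.124 [ 0.4874 -0.193   0.1239] [-0.7  0.9 -1.1] My [-0.04  0.08 -0.01] 30.0
9.6 0.122 [ 0.4874 -0.193   0.1219] [ 0.2 -0.3 -1.7] My [-0.07  0.02  0.02] 30.0
9.8 0.12 [ 0.4874 -0.1929  0.1199] [-0.4  0.3 -2. ] My [-0.05  0.11 -0.03] 30.0
10.1 0.118 [ 0.4874 -0.1929  0.1178] [-0.4  0.2 -2. ] My [-0.06  0.02 -0.  ] 30.0
10.3 0.116 [ 0.4874 -0.1929  0.1159] [-1.1 -0.3 -1.5] My [-0.08  0.06  0.03] 30.0
10.6 0.114 [ 0.4874 -0.193   0.1139] [-0.2 -0.4 -1.1] My [-0.07  0.06  0.05] 30.0
10.8 0.112 [ 0.4874 -0.1932  0.1121] [-1.1 -0.5  1.5] My [-0.08  0.43 -0.12] 30.0
11.1 0.11 [ 0.4878 -0.1933  0.1104] [-1.5  0.   5.3] My [0.01 0.5  0.02] 30.0
11.3 0.108 [ 0.4878 -0.1933  0.1083] [-1.7 -0.7  4.1] My [-0.06  0.51 -0.04] 30.0
```

Entry felt soft: a 5 N peak, then drag, with a slight sideways force toward −x. I'll shift 0.5 mm that way and continue to the bottom.

```bash
python3 ins.py .091 13 .487
```

```text
11.6 0.106 [ 0.4871 -0.1932  0.106 ] [-0.7 -0.6  2.5] My [-0.33  0.2  -0.11] 30.0
11.8 0.104 [ 0.487  -0.193   0.1038] [-0.  -0.2  1.1] My [-0.31  0.09 -0.11] 30.0
12.1 0.102 [ 0.4869 -0.193   0.1018] [ 0.3 -1.1  0.4] My [-0.3   0.08 -0.11] 30.0
12.3 0.1 [ 0.4869 -0.1929  0.0998] [ 0.3 -1.3  0.6] My [-0.3   0.01 -0.09] 30.0
12.6 0.098 [ 0.4869 -0.1929  0.0978] [ 1.  -1.1  0.6] My [-0.23  0.03 -0.08] 30.0
12.8 0.097 [ 0.487 -0.193  0.097] [ 0.1 -0.5  1.6] My [-0.17  0.12 -0.1 ] 30.0
13.1 0.096 [ 0.487 -0.193  0.096] [0.2 0.4 1.6] My [-0.16  0.1  -0.1 ] 30.0
13.3 0.095 [ 0.487  -0.193   0.0949] [-0.3 -0.7  2.6] My [-0.13  0.13 -0.11] 30.0
13.6 0.094 [ 0.4871 -0.193   0.094 ] [0.  0.2 3.1] My [-0.07  0.08 -0.12] 30.0
13.8 0.093 [ 0.4874 -0.1932  0.0938] [-1.4  1.8 11.9] My [ 0.14  0.62 -0.12] 30.0
14.1 0.092 [ 0.4879 -0.1935  0.0937] [-4.3  1.9 22.4] My [ 0.37  1.06 -0.1 ] 30.1
STOP
```

It stopped hard at TCP z = 0.0938, as expected for the bottom. I'll relax the press, release, back straight up and move the arm aside to look.

```bash
python3 - <<'E'
from h import *
robot.line_to([.487,-.193,.0938],speed=.02); robot.wait(.2); st('relaxed')
command_gripper(0.5); st('open')
robot.line_to([.487,-.193,.20],speed=.12); st('up')
robot.move_to([.42,.08,.25],rv(10)); robot.wait(.2); st('aside')
im,W=cloud('side','side4'); imt,Wt=cloud('top','top4')
for n,V in(('side',W),('top',Wt)):
  for lo,hi in((.05,.07),(.07,.09),(.09,.11),(.11,.122),(.122,.145)):
    m=(V[...,2]>lo)&(V[...,2]<hi)&(abs(V[...,0]-.4875)<.04)&(abs(V[...,1]+.193)<.04); P=V[m]
    if len(P)>3: print(n,lo,len(P),'x',np.round(np.percentile(P[:,0],[2,50,98]),4),'y',np.round(np.percentile(P[:,1],[2,50,98]),4),np.round(np.median(P[:,2]),4),cv2.minAreaRect((P[:,:2]*1000).astype(np.float32))[1:])
cv2.imwrite('pics/c4.png',np.hstack([cv2.resize(imt[165:255,355:475],(400,300),interpolation=cv2.INTER_CUBIC),cv2.resize(im[130:280,240:440],(400,300),interpolation=cv2.INTER_CUBIC)]))
E
```

```text
relaxed 14.52 [ 0.4872 -0.1931  0.0939] F [-1.44  0.22  6.28] M [-0.1   0.28 -0.12] op 0.136 ff 30.0
open 15.15 [ 0.487  -0.193   0.0937] F [0.17 0.53 0.  ] M [-0.    0.07  0.05] op 0.502 ff 0.0
up 16.18 [ 0.4865 -0.1927  0.1994] F [ 0.61  0.77 -0.72] M [-0.08  0.04 -0.02] op 0.503 ff 0.0
aside 17.48 [0.4204 0.0789 0.2499] F [0.72 0.06 0.51] M [-0.07  0.07  0.04] op 0.499 ff 0.0
side 0.05 44 x [0.4806 0.4854 0.4911] y [-0.2003 -0.1767 -0.1718] 0.0601 ((29.920507431030273, 10.427237510681152), 66.82556915283203)
side 0.07 45 x [0.4803 0.4863 0.4921] y [-0.1917 -0.1767 -0.1735] 0.0798 ((20.134305953979492, 11.252285957336426), 83.59822845458984)
side 0.09 43 x [0.4801 0.4849 0.4907] y [-0.204  -0.1759 -0.1726] 0.1011 ((12.301471710205078, 32.795814514160156), 1.336511492729187)
side 0.11 27 x [0.4802 0.4855 0.4908] y [-0.1997 -0.177  -0.1744] 0.1158 ((29.16985511779785, 10.134778022766113), 88.29561614990234)
side 0.122 39 x [0.4803 0.4858 0.4913] y [-0.2018 -0.1781 -0.1736] 0.13 ((29.045284271240234, 11.318025588989258), 89.8309555053711)
top 0.05 21 x [0.4815 0.4819 0.4914] y [-0.2042 -0.1852 -0.1758] 0.0582 ((30.145458221435547, 9.82384204864502), 70.47713470458984)
top 0.07 31 x [0.4814 0.482  0.4929] y [-0.204  -0.1833 -0.1758] 0.0779 ((31.134334564208984, 11.086397171020508), 68.52620697021484)
top 0.09 30 x [0.4815 0.4819 0.4916] y [-0.2027 -0.1804 -0.1757] 0.1014 ((29.562929153442383, 9.663081169128418), 70.94161224365234)
top 0.11 16 x [0.4814 0.4818 0.4916] y [-0.2037 -0.1864 -0.1758] 0.1187 ((30.107791900634766, 8.859926223754883), 69.96887969970703)
top 0.122 102 x [0.4815 0.4867 0.4926] y [-0.2055 -0.19   -0.1762] 0.1299 ((12.332724571228027, 29.852630615234375), 2.997225761413574)
```

View pics/c4.png

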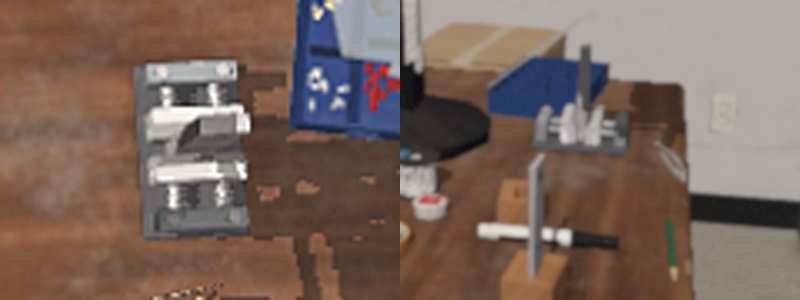

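The blade stands upright in the gap with its top at 0.130 m, which means it is fully home. It sits within about 2 mm of midway, and the thin blade is untouched.

```bash
python3 -c "
from plant import job
print(job.finish_job())"
```

```text
the job is handed in; nothing more can be done
None
```

The thick blade stands upright on the bottom of the gap, flat between the jaws and within about 2 mm of midway, the thin blade is still in its stand, and I handed the job in at about 17.5 s; the highest wrist force I read was about 22 N, when the blade reached the bottom.

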